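# Wedge the tube rack tight in its cradle

### The job

The blood-tube rack sits loose in its metal cradle. Pick up the white plastic wedge, start its thin end in the slot between the rack and the fixed back stop, let go of it there, and then tap it forward until it stops moving and by itself holds the rack firmly against the end stop. Tap lightly so that the rack is not crushed, do not push on the rack itself, and do not disturb the other things on the bench.

Things in the scene. Friction and masses are not known exactly. Their poses are not given: they have to be found in the camera images.
- cradle: Aluminium cradle fixed to the bench, turned up to 15 deg. Plate 14 mm thick; x -160 to 65, y -125 to 100 mm. Origin: on the bench below the rack's place; x (way the wedge is driven) away from the robot, y left, z up. Two rails, 22 mm above the plate, guide the rack along y; the near one (x -64 to -56) ends at y -45 mm, so the slot is open to the bare apron (x < -65) where the wedge slides.
- mouth (a point): Near end of the back stop's face, on the plate (14 mm above the bench; cradle x -55, y -77.8 mm): right-hand corner of the slot's mouth, axes as the cradle's. The face runs straight along x for 110 mm. Back stop 16 mm thick, to the right, 40 mm high; slot open above. At the start the mouth is 15 to 16 mm wide; the rack's slanted end makes the slot narrow away from the robot.
- stop: Aluminium end stop block, 100 x 20 x 40 mm, fixed on the plate at the rack's left (+y) end. Origin: centre of its underside, axes as the cradle's. On its face towards the rack (10 mm to the -y side) two screws carry a black buffer bar; its front stands 6 to 11 mm out from that face, set differently for each job and not measured. The bar belongs to the stop and does not give.
- rack: Grey plastic tube rack, 110 x 140 x 50 mm (x, y, z), 0.5 kg, purple-capped tubes to 80 mm. Origin: underside. Its right end is slanted as the wedge, face from x -55, y -57.3 to x 35, y -70 mm; its left face y +70. Loose: slides along cradle y, at first 2 to 7.5 mm short of the stop's buffer; the wedge must push it left against it. More than 40 N between rack and stop cracks it.
- wedge: White slick plastic wedge, 145 mm long, 32 mm high, about 0.12 kg, lying on the bench to the left, thin end roughly away from the robot. Origin: underside, centre of the thick parallel stub (30 mm along x, 25.2 wide in y), where to grip it. x points to the thin end. Right face (y -12.6) straight, slides along the back stop; left face slants from x 15, y 12.6 to x 130, y -3.6 mm.
- wedge_tip (a point): Middle of the wedge's thin end (9 mm thick), wedge x 130, y -8.1, height 16 mm. Home, it stands about 55 to 105 mm past the mouth; just where depends on the buffer and has to be felt. Each mm forward moves the rack 0.14 mm.
- wedge_back (a point): Middle of the stub's back face (25.2 x 32 mm), wedge x -15, height 16 mm: tap here along cradle x. Taps or pushes of 7 to 12 N, at 40 mm/s or slower, drive and seat it, often in several goes; each N gives about 2 N of clamping. Home, it no longer advances. It stays by friction (about 0.2). Above 16 N the rack may crack.
- bottle: Bystander: amber bottle, 60 mm across, 130 mm high, far left. Origin: centre of its underside.
- pot: Bystander: open steel pot, 72 mm across, 90 mm high, on the right. Origin: centre of its underside.
- jar: Bystander: clear jar with white cap, 56 mm across, 60 mm high, near right. Origin: centre of its underside.
Not all that is in view belongs to the job. Of the things that look like the wedge, the smaller one is meant.

How it is judged:
On the way, in this order (a step that is already met when the one before it is completed fails the run):
1. the wedge lies on the plate with its thin end started in the slot, let go and not yet driven (x of wedge_tip in the frame of mouth above 0.003 m and y of wedge_tip in the frame of mouth between 0 and 0.02 m and z of wedge_tip in the frame of mouth between 0.01 and 0.024 m and angle between the x axis of wedge and the x axis of cradle, either way round below 0.07 rad and angle between wedge's own z axis and vertical below 0.07 rad and contact force between the arm and wedge below 0.1 N and linear speed of wedge below 0.01 m/s), for 0.2 s.
2. the wedge, in the slot, clamps the rack against the end stop (more than 6 N) (x of wedge_tip in the frame of mouth above 0.003 m and y of wedge_tip in the frame of mouth between 0 and 0.02 m and z of wedge_tip in the frame of mouth between 0.01 and 0.024 m and angle between the x axis of wedge and the x axis of cradle, either way round below 0.07 rad and angle between wedge's own z axis and vertical below 0.07 rad and contact force between rack and stop above 6 N), for 0.1 s.
At the end, for the whole second after the job is handed in: The wedge lies flat in the slot, in line with it within 4 degrees, let go and at rest; by itself it keeps the rack upright and pressed against the end stop with more than 6 N (all of step 2 and contact force between the arm and wedge below 0.1 N and linear speed of each of wedge, rack below 0.005 m/s and angle between rack's own z axis and vertical below 0.05 rad); the robot touches nothing.
It fails at once if the wedge is overdriven: rack and end stop pressed together with more than 40 N (contact force between rack and stop above 40 N).
It fails at once if the robot pushes on the rack with more than 5 N (contact force between the arm and rack above 5 N).
It fails at once if the bottle is pushed more than 30 mm from its place (distance of bottle from where it was at the start of the episode above 0.03 m).
It fails at once if the pot is pushed more than 30 mm from its place (distance of pot from where it was at the start of the episode above 0.03 m).
It fails at once if the jar is pushed more than 30 mm from its place (distance of jar from where it was at the start of the episode above 0.03 m).
It also fails if it takes over 51 s, if anything falls off the work surface, if the arm or the gripper's body presses on something with over 40 N, if the wrist force passes 120 N, or if a joint passes its speed limit or range.

### The arm

A 6-joint arm with a two-finger parallel gripper is mounted at the origin on the work surface. World frame = base frame: x ahead of the robot, y to its left, z up, the work surface at z = 0. Lengths are in m, angles in rad, forces in N, time in s.
With the tool pointing down it reaches from about 0.35 to 0.925 m from the base axis. Payload 6.4 kg.
Tool frame: the origin (TCP) lies between the finger pads; the fingertips stand 25 mm ahead of it and the grasp point (between the pads) lies 6 mm ahead of it; z points along the fingers, y is the line along which they close (so a half turn about z gives the same grasp; the last joint's range is limited). The gripper opens to 85 mm and grips with 20 to 120 N. Pads are 22 mm wide; open, the fingers measure 114 mm over their backs; the gripper's body (76 mm by 85 mm) begins 54 mm behind the grasp point. The pads swing forward as they close: fully open they stand 13 mm farther back than shut.
Start: joints at [-1.34, 0.245, 1.558, -0, 1.339, -0.174], TCP at [0.256, -0.597, 0.256] pointing down, gripper open.
Joint ranges: [-3.13, 3.13], [-1.02, 2.26], [0.13, 2.54], [-0.95, 4.09], [0.21, 2.88], [-2.74, 2.74]. Speed limits (rad/s): [2.57, 2.57, 3.14, 3.14, 3.14, 3.14].

### API

Orientations are given as a rotation vector (axis times angle).
In Python, from rig import r gives the robot as it stands.
- The arm moves only by the shell command python3 -m jog 'ROWS' [FORCE]. ROWS is JSON, a list of rows, each a list of 7 numbers: the shift along the tool's x, y, z in units of 50 mm (1.0 is 50 mm), then the turn, a rotation vector about the tool's x, y, z in rad, then the finger opening in mm, from 0 to 85.4. A call has 1 to 8 rows; each row is the pose to reach, as a shift and turn from the pose commanded when the call began, along the tool's axes at that moment; what a row does not reach only later rows make up. A row lasts 1/8 s, in which the tool goes at most 62.5 mm and 10.7 degrees, less where a joint would pass 70% of its speed; a pose out of reach is approached as far as the arm can. A call with a gripper value outside its range is refused whole. The fingers move at their own pace and stop on an object; FORCE is the grip in N (left out, the last holds). Time passes only in rows, so rows that repeat a pose let the fingers close. It gives the time, the measured TCP pose, the force, the opening and the grip force at its end, in the units of the state.
- r.get_obs(): the state, without advancing time (a new reading comes with each control period).
- r.grab_frame(name): name is "scene" or "side" or "wrist"; returns (picture, depth): 400x640x3 uint8, blue, green, red; 400x640 float32, m along the optical axis (not along the pixel's ray), 0 where there is no reading.
- r.camera_model(name): a dict with "K" (3x3 intrinsics, pixels), "camera_from_world" (4x4, takes a point from world to camera coordinates). Camera axes: x right, y up, looking along -z (the intrinsics and any distortion apply to the point x, -y, -z); pixel columns grow to the right and rows downward; lengths in m; the calibration is good to about 2 mm. A picture is of the moment at which its call begins: read the wrist's pose just before it. camera_model takes no time and is no camera call; for the wrist camera it gives the pose at the moment of the call.
- r.close_job(): hands the job in; it is judged then, once.
The state is a dict: "time": time; "joints": joint angles; "joint_vel": joint speeds; "effort": joint torques, N m; "eef_pos": TCP position; "tool_rot": TCP orientation; "contact_force": force on the tool from outside, world axes, zero at the start; "wrist_torque": the same for the moment, N m; "finger_gap": opening from 0.0 (shut) to 1.0 (fully open); "grip_force": force on a finger pad.
Only numpy, scipy, OpenCV 4.12 (cv2) and the standard library are available. Lean on these libraries where they do the work, as an engineer would, in place of code of your own. Each camera call takes 0.05 s, during which the arm holds its last target. There are 200 camera calls.

## Working session

There is one attempt and no reset: what is moved stays moved. The work goes in short steps, Python scripts to look and compute and a shell command to move; the robot and the scene stay as the last step left them, time stands still between calls to the robot, and variables do not carry over. Pictures are saved under pics/ and viewed, at most 14 in all, crops included, and the job is handed in when it is done.

```bash
mkdir -p pics; ls
cat > h.py <<'E'
import numpy as np, cv2
from rig import r
from scipy.spatial.transform import Rotation as R
def grab(n):
    m=r.camera_model(n); im,d=r.grab_frame(n); return np.array(im),np.array(d),m
def ray(m,u,v):
    K=np.array(m["K"]);T=np.array(m["camera_from_world"])
    d=np.array([(u-K[0,2])/K[0,0],-(v-K[1,2])/K[1,1],-1.]); Rm=T[:3,:3]
    return -Rm.T@T[:3,3], Rm.T@d
def onz(m,u,v,z):
    o,d=ray(m,u,v); return o+d*(z-o[2])/d[2]
def pts(m,d):
    v,u=np.mgrid[:d.shape[0],:d.shape[1]]; K=np.array(m["K"]);T=np.array(m["camera_from_world"])
    P=np.stack([(u-K[0,2])/K[0,0]*d,-(v-K[1,2])/K[1,1]*d,-d],-1)
    return (P-T[:3,3])@T[:3,:3]
def proj(m,p):
    K=np.array(m["K"]);T=np.array(m["camera_from_world"]); c=T[:3,:3]@p+T[:3,3]
    return K[0,0]*c[0]/-c[2]+K[0,2], K[1,2]-K[1,1]*c[1]/-c[2]
E
python3 - <<'E'
from h import *
for n in ("scene","side"):
    im,d,m=grab(n); cv2.imwrite(f"pics/{n}0.png",im); np.savez(f"{n}0.npz",im=im,d=d)
    print(m.keys(),ray(m,320,200)[0], (d>0).mean())
print(r.get_obs())
E
```

```text
pics
dict_keys(['K', 'camera_from_world']) [ 1.72913287 -0.33620776  0.89970458] 0.96515234375
dict_keys(['K', 'camera_from_world']) [-0.08945833  0.87092983  0.84151892] 0.99513671875
{'time': 0.1, 'joints': array([-1.34009378e+00,  2.45768455e-01,  1.55891665e+00, -9.55518803e-06,
        1.33869339e+00, -1.74119215e-01]), 'joint_vel': array([ 0.00034452, -0.00108609, -0.0030341 , -0.00074004,  0.00028113,
       -0.00076093]), 'effort': array([ 1.88361975e-05, -4.30669069e+01, -3.27129650e+01, -5.60584999e-05,
        2.80606408e-03,  5.96759634e-06]), 'eef_pos': array([ 0.25588926, -0.5970041 ,  0.25526179]), 'tool_rot': array([-3.07570717e+00, -6.31203892e-01,  9.38973488e-05]), 'contact_force': array([-0.07149401, -0.69182573, -0.38752316]), 'wrist_torque': array([-0.07814176,  0.01987582, -0.00540268]), 'grip_force': 0.0, 'finger_gap': 1.0000664685745264}
```

View pics/scene0.png

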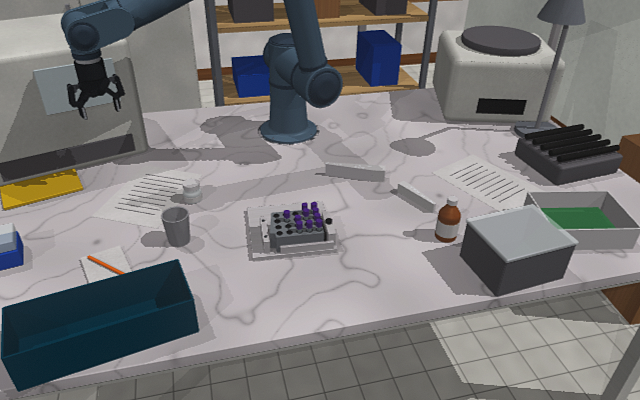

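View pics/side0.png

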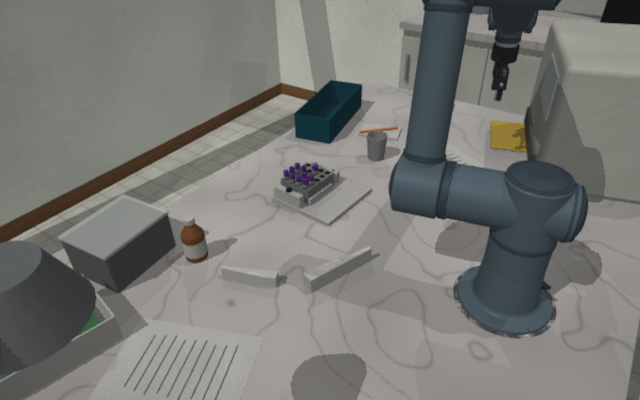

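The scene view shows the cradle with the rack at about (292,228), the bottle at (448,222), the pot at (176,226) and the jar at (192,190). Two white bars look like the wedge: scene (355,172), side (340,268), the longer one; and scene (415,197), side (250,273), the shorter one. The shorter one looks right. I'll measure both.

Run:
```python
from h import *
for n in ("scene","side"):
    z=np.load(f"{n}0.npz"); m=r.camera_model(n); P=pts(m,z["d"]); im=z["im"]
    print(n)
    # blobs standing above the bench
    x,y,zz=P[...,0],P[...,1],P[...,2]
    print("bench z",np.median(zz[(zz<.02)&(zz>-.02)]))
    mask=((zz>.015)&(zz<.3)&(z["d"]>0)&(x>.2)&(x<1)&(y>-.6)&(y<.7)).astype(np.uint8)
    k,l,s,c=cv2.connectedComponentsWithStats(mask)
    for i in range(1,k):
        if s[i,4]<60: continue
        q=P[l==i]; t=np.percentile(q[:,2],97)
        top=q[q[:,2]>min(t,.1)-.008] if t<.05 else q
        b=cv2.minAreaRect((top[:,:2]*1000).astype(np.float32))
        print(c[i].round(),s[i,4],"ztop %.3f"%t,"c",np.round(b[0]),"size",np.round(b[1]),"ang %.1f"%b[2])
```

```text
scene
bench z -0.0008438341558628607
[319.  91.] 1048 ztop 0.298 c [263.  37.] size [157.  78.] ang 70.8
[117. 100.] 143 ztop 0.298 c [ 241. -548.] size [30. 38.] ang 20.3
[357. 169.] 654 ztop 0.044 c [378. 140.] size [192.  47.] ang 70.6
[191. 189.] 347 ztop 0.061 c [ 390. -376.] size [52. 59.] ang 53.1
[416. 193.] 335 ztop 0.034 c [546. 286.] size [151.  32.] ang 24.1
[528. 240.] 8860 ztop 0.123 c [826. 503.] size [248. 468.] ang 22.1
[449. 219.] 780 ztop 0.129 c [736. 291.] size [60. 49.] ang 61.6
[298. 230.] 2839 ztop 0.093 c [ 614. -110.] size [196. 224.] ang 89.2
[176. 224.] 856 ztop 0.090 c [ 580. -423.] size [73. 73.] ang 36.8
[142. 309.] 5884 ztop 0.099 c [ 817. -519.] size [256. 215.] ang 11.5
side
bench z -0.0006662272686709658
[499.  93.] 134 ztop 0.299 c [ 235. -543.] size [27. 47.] ang 28.7
[318. 120.] 1381 ztop 0.098 c [ 864. -501.] size [150. 233.] ang 12.1
[376. 144.] 494 ztop 0.089 c [ 618. -483.] size [ 66. 232.] ang 31.4
[305. 184.] 2007 ztop 0.093 c [ 649. -105.] size [200. 129.] ang 84.3
[403. 199.] 731 ztop 0.299 c [240. 111.] size [39. 80.] ang 84.3
[118. 240.] 6703 ztop 0.123 c [878. 412.] size [174. 212.] ang 6.1
[193. 239.] 840 ztop 0.129 c [717. 304.] size [60. 46.] ang 73.3
[334. 267.] 1062 ztop 0.044 c [375. 145.] size [195.  37.] ang 70.0
[251. 274.] 565 ztop 0.033 c [545. 292.] size [146.  29.] ang 23.5
[ 90. 336.] 1580 ztop 0.069 c [737. 628.] size [123. 129.] ang 78.8
```

The shorter bar at scene (415,193) measures 146-150 x 32 mm and stands 33 mm high, so it is the wedge. The other, at (357,169), is 193 mm long and 44 mm high. Next I'll work out the move to a wrist view of the cradle.

```bash
cat >> h.py <<'E'
def go(p,yaw=None,xaxis=None):
    """rows' numbers (tool axes, 50 mm units) from the current pose to p, tool down, tool x axis at yaw (deg)"""
    o=r.get_obs(); A=R.from_rotvec(o["tool_rot"]); s=A.inv().apply(np.array(p)-o["eef_pos"])/.05
    w=np.zeros(3)
    if yaw is not None:
        c,sn=np.cos(np.radians(yaw)),np.sin(np.radians(yaw))
        B=R.from_matrix(np.array([[c,sn,0],[sn,-c,0],[0,0,-1]])); w=(A.inv()*B).as_rotvec()
    print("t %.2f pos %s xax %s | shift %s turn %s |turn| %.1f deg"%(o["time"],o["eef_pos"].round(4),A.apply([1,0,0]).round(3),s.round(3),w.round(3),np.degrees(np.linalg.norm(w))))
E
python3 - <<'E'
from h import *
m=r.camera_model("wrist"); T=np.array(m["camera_from_world"]);print(np.array(m["K"]))
A=R.from_rotvec(r.get_obs()["tool_rot"]); c,_=ray(m,320,200)
print("cam in tool",A.inv().apply(c-r.get_obs()["eef_pos"]), "axes in tool",(A.inv().as_matrix()@T[:3,:3].T).round(2).tolist())
go([.52,-.13,.30],0);go([.52,-.13,.30],180);go([.52,-.13,.30],-90);go([.52,-.13,.30],90)
E
```

```text
[[300.79236938   0.         317.14303749]
 [  0.         300.79236938 199.38008062]
 [  0.           0.           1.        ]]
cam in tool [ 0.0810874   0.00124571 -0.11850138] axes in tool [[0.0, 0.95, 0.32], [1.0, -0.0, 0.0], [0.0, 0.32, -0.95]]
t 0.10 pos [ 0.2559 -0.597   0.2553] xax [0.919 0.394 0.   ] | shift [ 8.534 -6.506 -0.881] turn [-0.002  0.     0.405] |turn| 23.2 deg
t 0.10 pos [ 0.2559 -0.597   0.2553] xax [0.919 0.394 0.   ] | shift [ 8.534 -6.506 -0.881] turn [-0.000e+00 -2.000e-03 -2.737e+00] |turn| 156.8 deg
t 0.10 pos [ 0.2559 -0.597   0.2553] xax [0.919 0.394 0.   ] | shift [ 8.534 -6.506 -0.881] turn [-1.000e-03  2.000e-03  1.976e+00] |turn| 113.2 deg
t 0.10 pos [ 0.2559 -0.597   0.2553] xax [0.919 0.394 0.   ] | shift [ 8.534 -6.506 -0.881] turn [-1.000e-03 -1.000e-03 -1.166e+00] |turn| 66.8 deg
```

```bash
python3 -m jog '[[8.53,-6.5,-0.88,0,0,0.405,85],[8.53,-6.5,-0.88,0,0,0.405,85],[8.53,-6.5,-0.88,0,0,0.405,85],[8.53,-6.5,-0.88,0,0,0.405,85],[8.53,-6.5,-0.88,0,0,0.405,85],[8.53,-6.5,-0.88,0,0,0.405,85],[8.53,-6.5,-0.88,0,0,0.405,85],[8.53,-6.5,-0.88,0,0,0.405,85]]'; python3 -c "
from h import *
go([.52,-.13,.30],0)"
```

```text
time: 1.1
eef_pos: [0.5019, -0.1617, 0.2971]
tool_rot: [-3.142, 0.001, 0.0]
contact_force: [0.1, -1.6, -0.6]
finger_gap: 0.996
grip_force: 0.0
t 1.10 pos [ 0.5019 -0.1617  0.2971] xax [ 1. -0. -0.] | shift [ 0.363 -0.635 -0.058] turn [-0.  0. -0.] |turn| 0.0 deg
```

```bash
python3 -m jog '[[0,0,0,0,0,0,85],[0,0,0,0,0,0,85],[0,0,0,0,0,0,85]]'
python3 - <<'E'
from h import *
im,d,m=grab("wrist"); cv2.imwrite("pics/w1.png",im); np.savez("w1.npz",im=im,d=d,T=m["camera_from_world"],K=m["K"])
go([.48,.26,.28],24)
E
```

```text
time: 1.48
eef_pos: [0.5008, -0.1648, 0.2968]
tool_rot: [-3.141, 0.004, 0.001]
contact_force: [0.3, -0.7, -0.2]
finger_gap: 0.993
grip_force: 0.0
t 1.52 pos [ 0.5008 -0.1649  0.2968] xax [ 1.    -0.002 -0.001] | shift [-0.436 -8.497  0.339] turn [-0.     0.001 -0.421] |turn| 24.1 deg
```

View pics/w1.png

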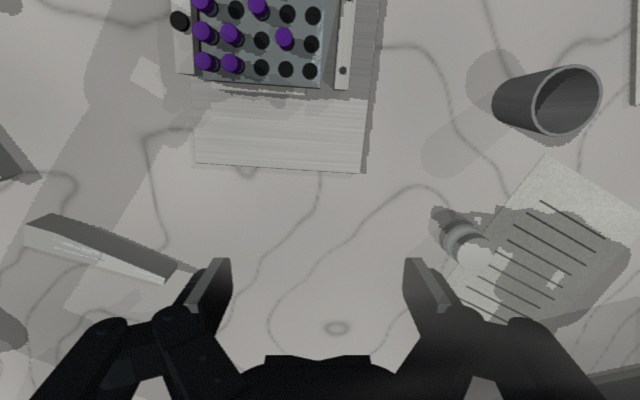

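The wrist view shows the cradle's near apron edge from (195,163) to (365,173), the back stop at (345,45) and the tubes at the top edge. At bottom left, (100,250), is the longer bar. I'll move forward for a full view.

```bash
python3 -m jog '[[2,-0.6,0,0,0,0,85],[2,-0.6,0,0,0,0,85],[2,-0.6,0,0,0,0,85],[2,-0.6,0,0,0,0,85]]'
python3 - <<'E'
from h import *
im,d,m=grab("wrist"); cv2.imwrite("pics/w2.png",im); np.savez("w2.npz",im=im,d=d,T=m["camera_from_world"],K=m["K"])
go([.48,.26,.28],24)
E
```

```text
time: 2.02
eef_pos: [0.6007, -0.1347, 0.2968]
tool_rot: [-3.141, 0.003, 0.002]
contact_force: [0.3, 0.8, -0.5]
finger_gap: 0.994
grip_force: 0.0
t 2.08 pos [ 0.6005 -0.1347  0.297 ] xax [ 1.    -0.002 -0.001] | shift [-2.425 -7.89   0.342] turn [-0.     0.001 -0.421] |turn| 24.1 deg
```

View pics/w2.png

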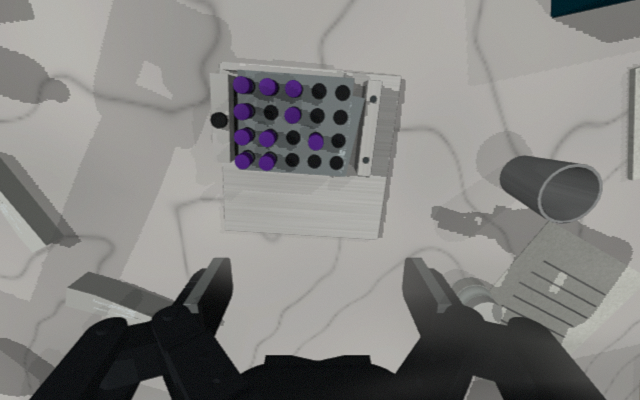

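Wrist view: cradle plate corners near (222,62), (403,76), (380,238), (222,231). The back stop top strip runs from (372,80) to (365,175), with the slot to its left, and the pot is at (552,188).

```bash
cat > cradle.py <<'E'
from h import *
def load(f):
    z=np.load(f); return z["im"],z["d"],dict(K=z["K"],camera_from_world=z["T"])
if __name__=="__main__":
  for f in ("w1.npz","w2.npz"):
    im,d,m=load(f); P=pts(m,d); Z=P[...,2]
    reg=(P[...,0]>.4)&(P[...,0]<.8)&(P[...,1]>-.3)&(P[...,1]<.05)&(d>0)
    print("bench",np.median(Z[reg&(Z<.006)&(Z>-.01)]))
    pl=reg&(Z>.009)&(Z<.019); print("plate z",np.median(Z[pl]))
    q=P[reg&(Z>.008)&(Z<.06)][:,:2]*1000; b=cv2.minAreaRect(q.astype(np.float32)); print("all",b)
    st=(reg&(Z>.047)&(Z<.06)&(P[...,1]<-.13)).astype(np.uint8)
    k,l,s,c=cv2.connectedComponentsWithStats(st)
    for i in range(1,k):
        if s[i,4]<80: continue
        q=P[l==i]; b=cv2.minAreaRect((q[:,:2]*1000).astype(np.float32)); print("strip",c[i].round(),s[i,4],"z",np.median(q[:,2]),np.round(b[0],1),np.round(b[1],1),b[2])
  im=load("w2.npz")[0]; cv2.imwrite("pics/w2c.png",cv2.resize(im[50:250,205:415],None,fx=2.85,fy=2.85,interpolation=cv2.INTER_CUBIC))
E
python3 cradle.py
```

```text
bench 0.0009206071433912834
plate z 0.014919946439289008
all ((594.1300659179688, -120.20394897460938), (224.94178771972656, 205.65896606445312), 86.02611541748047)
strip [345.  44.] 1356 z 0.05490472184171779 [ 635.2 -196.4] [16.1 87.7] 86.11553955078125
bench 0.0009345208188907714
plate z 0.014889601321152173
all ((604.1522216796875, -121.07044982910156), (225.46707153320312, 224.75682067871094), 86.0158920288086)
strip [369. 127.] 1385 z 0.0548626340694761 [ 646.5 -197.2] [ 16.4 109.6] 85.9853744506836
```

View pics/w2c.png

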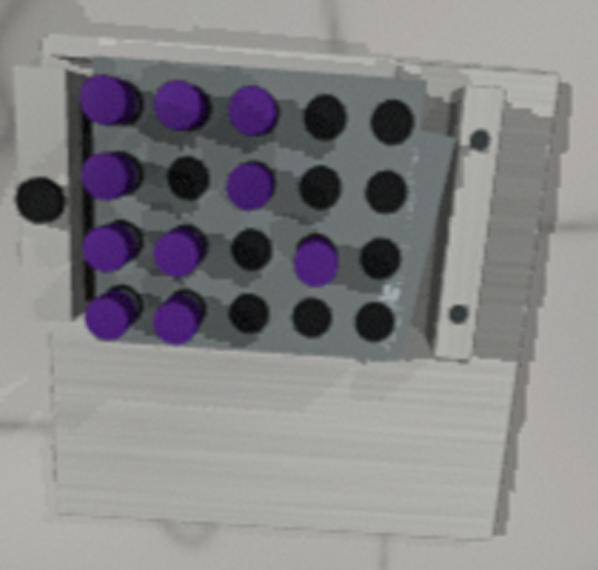

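Cradle found: yaw -4.0°, origin (652.4, -111.9), mouth at (592.1, -185.6). The plate and back-stop fits agree. The crop shows the slot's mouth at about crop (415,350) and the buffer gap on the left. Now the wedge.

```bash
python3 -m jog '[[-2.4,-7.9,0.34,0,0,-0.42,85],[-2.4,-7.9,0.34,0,0,-0.42,85],[-2.4,-7.9,0.34,0,0,-0.42,85],[-2.4,-7.9,0.34,0,0,-0.42,85],[-2.4,-7.9,0.34,0,0,-0.42,85],[-2.4,-7.9,0.34,0,0,-0.42,85],[-2.4,-7.9,0.34,0,0,-0.42,85],[-2.4,-7.9,0.34,0,0,-0.42,85]]'; python3 -m jog '[[0,0,0,0,0,0,60],[0,0,0,0,0,0,60]]'
python3 - <<'E'
from h import *
im,d,m=grab("wrist"); np.savez("w3.npz",im=im,d=d,T=m["camera_from_world"],K=m["K"])
P=pts(m,d);Z=P[...,2]; print("bench",np.median(Z[(abs(Z)<.006)]))
mask=((Z>.022)&(Z<.045)&(d>0)&(P[...,0]>.4)).astype(np.uint8)
k,l,s,c=cv2.connectedComponentsWithStats(mask)
for i in range(1,k):
    if s[i,4]<150: continue
    q=P[l==i]; t=np.median(q[:,2]); q=q[abs(q[:,2]-t)<.004]; h=(q[:,:2]*1000).astype(np.float32)
    poly=cv2.approxPolyDP(cv2.convexHull(h),4,True)[:,0]
    print(c[i].round(),s[i,4],"z %.4f"%t,poly.round(1).tolist(),cv2.minAreaRect(h))
cv2.imwrite("pics/w3.png",im); o=r.get_obs(); print(o["eef_pos"],o["time"],o["tool_rot"])
E
```

```text
time: 3.08
eef_pos: [0.4802, 0.2622, 0.2803]
tool_rot: [-3.072, -0.659, -0.0]
contact_force: [0.5, -0.1, -0.7]
finger_gap: 0.999
grip_force: 0.0
time: 3.32
eef_pos: [0.4819, 0.2599, 0.2804]
tool_rot: [3.073, 0.651, 0.0]
contact_force: [-0.1, 0.0, -0.2]
finger_gap: 0.7
grip_force: 0.0
bench 0.0009904674543683685
[317. 113.] 2046 z 0.0329 [[615.2999877929688, 309.70001220703125], [607.0999755859375, 315.6000061035156], [475.1000061035156, 269.29998779296875], [485.79998779296875, 248.1999969482422]] ((545.4353637695312, 288.9873962402344), (144.5990753173828, 24.822046279907227), 24.439661026000977)
[596. 150.] 2577 z 0.0358 [[722.0999755859375, -25.299999237060547], [706.0, -15.300000190734863], [609.4000244140625, -9.199999809265137], [593.5999755859375, -42.900001525878906], [586.0999755859375, -151.89999389648438], [595.0, -150.1999969482422]] ((625.2734985351562, -58.01141357421875), (185.75497436523438, 92.78211212158203), 43.28437805175781)
[329. 233.] 701 z 0.0429 [[401.1000061035156, 234.3000030517578], [400.20001220703125, 170.1999969482422], [422.8999938964844, 225.60000610351562]] ((411.46160888671875, 202.24496459960938), (64.0554428100586, 22.90427589416504), 89.96058654785156)
[0.48192169 0.26000981 0.28029196] 3.375 [3.07325631e+00 6.51252384e-01 3.08704627e-04]
```

View pics/w3.png

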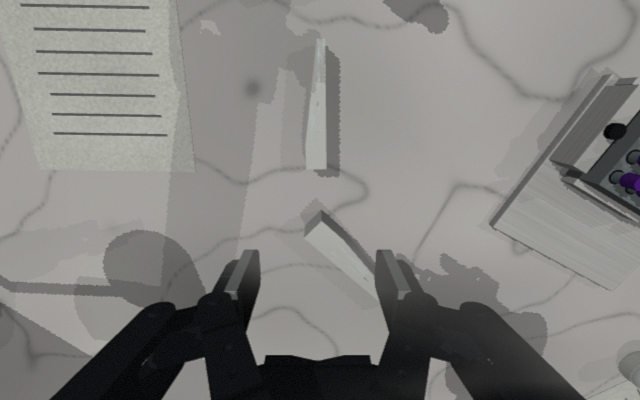

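The wedge is at (318,110), thin end at the top (320,40) and stub at (316,168). The longer decoy is at (345,250). I'll refine the wedge's right face and back end.

Run:
```python
from h import *
from cradle import load
im,d,m=load("w3.npz"); P=pts(m,d); Z=P[...,2]
q=P[(Z>.026)&(Z<.04)&(P[...,0]>.46)&(P[...,1]>.2)&(d>0)][:,:2]*1000
a=np.radians(25.); c=np.array([480,259.])
for it in range(3):
    ux=np.array([np.cos(a),np.sin(a)]);uy=np.array([-ux[1],ux[0]]); X=(q-c)@ux;Y=(q-c)@uy
    b=np.arange(5,135,4); mn=[np.percentile(Y[(X>=i)&(X<i+4)],1) for i in b]; mx=[np.percentile(Y[(X>=i)&(X<i+4)],99) for i in b]
    f=np.polyfit(b+2,mn,1); a+=np.arctan(f[0])
print("yaw",np.degrees(a),"right y",f, "back x",np.percentile(X,.5),"front",np.percentile(X,99.5)); print(np.round(np.array(mx)-mn,1))
xb=np.percentile(X,.3); o=c+ux*(xb+15)+uy*(f[1]+12.6); print("origin",o)
yaw=np.degrees(a); go([o[0]/1e3,o[1]/1e3,.08],yaw)
```

```text
yaw 25.11490988542074 right y [ 8.40178908e-09 -1.20259231e+01] back x 0.652806700681198 front 143.1471399358793
[24.7 24.6 24.5 24.5 24.4 24.3 24.2 24.1 22.2 21.6 21.5 20.3 20.2 20.1
 18.8 18.8 18.7 17.5 17.4 16.2 16.1 16.1 14.9 14.8 13.6 13.5 13.5 12.4
 12.3 11.1 11.1 10.6  8.8]
origin [493.31996434 265.87777242]
t 3.38 pos [0.4819 0.26   0.2803] xax [0.914 0.406 0.   ] | shift [ 0.255 -0.015  4.006] turn [ 0.    -0.    -0.021] |turn| 1.2 deg
```

```bash
python3 -m jog '[[0.25,0,1.2,0,0,-0.021,60],[0.25,0,2.4,0,0,-0.021,60],[0.25,0,3.6,0,0,-0.021,60],[0.25,0,4.5,0,0,-0.021,60],[0.25,0,4.94,0,0,-0.021,60],[0.25,0,4.94,0,0,-0.021,60]]'; python3 -m jog '[[0,0,0,0,0,0,24],[0,0,0,0,0,0,20],[0,0,0,0,0,0,20],[0,0,0,0,0,0,20],[0,0,0,0,0,0,20],[0,0,0,0,0,0,20]]' 40;  python3 -c "
from h import *
print(r.get_obs()['finger_gap']*85.4)"
```

```text
time: 4.12
eef_pos: [0.4917, 0.2651, 0.0313]
tool_rot: [3.066, 0.685, -0.007]
contact_force: [0.8, -0.4, -0.0]
finger_gap: 0.701
grip_force: 0.0
time: 4.88
eef_pos: [0.4944, 0.2667, 0.0351]
tool_rot: [-3.066, -0.687, -0.005]
contact_force: [-0.6, -1.0, 6.9]
finger_gap: 0.284
grip_force: 40.8
24.23083273493283
```

```bash
python3 -m jog '[[0,0,-1,0,0,0,20],[0,0,-2,0,0,0,20],[0,0,-2,0,0,0,20]]'; python3 -c "
from h import *
o=r.get_obs();print(o['finger_gap']*85.4,o['grip_force'])
go([.445,-.161,.135],-4)"
```

```text
time: 5.25
eef_pos: [0.4957, 0.2674, 0.1382]
tool_rot: [-3.065, -0.687, -0.015]
contact_force: [-0.2, 1.3, -1.1]
finger_gap: 0.288
grip_force: 40.1
24.628390414735183 40.052021741867065
t 5.25 pos [0.4957 0.2674 0.1382] xax [0.904 0.427 0.01 ] | shift [-4.575  7.314  0.03 ] turn [-0.001 -0.01   0.511] |turn| 29.3 deg
```

```bash
python3 -m jog '[[-4.57,7.31,0,0,0,0.51,20],[-4.57,7.31,0,0,0,0.51,20],[-4.57,7.31,0,0,0,0.51,20],[-4.57,7.31,0,0,0,0.51,20],[-4.57,7.31,0,0,0,0.51,20],[-4.57,7.31,0,0,0,0.51,20],[-4.57,7.31,0,0,0,0.51,20],[-4.57,7.31,0,0,0,0.51,20]]';python3 -m jog '[[0,0,0,0,0,0,20],[0,0,0,0,0,0,20],[0,0,0,0,0,0,20]]'
python3 - <<'E'
from h import *
go([.445,-.161,.075],-4)
im,d,m=grab("wrist"); np.savez("w4.npz",im=im,d=d,T=m["camera_from_world"],K=m["K"])
cv2.imwrite("pics/w4.png",im)
E
```

```text
time: 6.25
eef_pos: [0.4411, -0.1646, 0.1325]
tool_rot: [-3.139, 0.118, 0.002]
contact_force: [1.1, 0.6, -1.3]
finger_gap: 0.282
grip_force: 40.3
time: 6.62
eef_pos: [0.4422, -0.1605, 0.1329]
tool_rot: [-3.139, 0.105, 0.001]
contact_force: [-0.7, 1.0, -0.8]
finger_gap: 0.289
grip_force: 40.3
t 6.62 pos [ 0.4422 -0.1605  0.1329] xax [ 0.998 -0.067 -0.   ] | shift [0.057 0.006 1.158] turn [-0.     0.     0.003] |turn| 0.2 deg
```

View pics/w4.png

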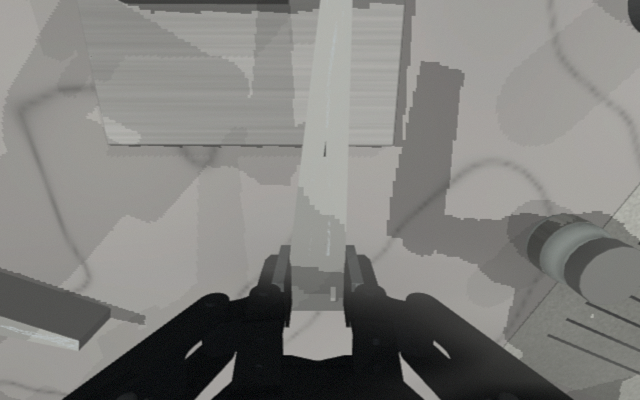

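The wedge is held straight in the fingers, stub at (318,285), running up to (336,0), with the plate's near edge at row 145. I'll measure its pose in the hand.

```bash
cat > inhand.py <<'E'
from h import *
from cradle import load
import sys
def meas(f,tcp,A,lo,hi):
    im,d,m=load(f); P=pts(m,d); T=A.inv().apply((P.reshape(-1,3)-tcp)).reshape(P.shape)*1000
    k=(d>0)&(abs(T[...,1])<20)&(T[...,0]>15)&(T[...,0]<130)&(T[...,2]>lo)&(T[...,2]<hi); q=T[k]
    b=np.arange(20,q[:,0].max()-4,4)
    g=[q[(q[:,0]>=i)&(q[:,0]<i+4)] for i in b]
    mn=[np.percentile(x[:,1],99) for x in g]; mx=[np.percentile(x[:,1],1) for x in g]; z=[np.median(x[:,2]) for x in g]
    print("tool x to %.0f"%b[-1],"right face y(tool) fit",np.polyfit(b+2,mn,1).round(4),"left",np.polyfit(b+2,mx,1).round(4),"top z",np.polyfit(b+2,z,1).round(4))
if __name__=="__main__":
    o=r.get_obs(); meas("w4.npz",o["eef_pos"],R.from_rotvec(o["tool_rot"]),-8,14)
E
python3 inhand.py
```

```text
tool x to 108 right face y(tool) fit [-4.3000e-03  1.3923e+01] left [  0.1335 -12.7068] top z [0.0048 2.3318]
```

```bash
python3 -m jog '[[0.6,0,-1.2,0,0,0,20],[0.6,0,-2.4,0,0,0,20],[0.6,0,-2.8,0,0,0,20],[0.6,0,-2.8,0,0,0,20],[0.6,0,-2.8,0,0,0,20]]'
python3 - <<'E'
from inhand import *
o=r.get_obs(); im,d,m=grab("wrist"); np.savez("w5.npz",im=im,d=d,T=m["camera_from_world"],K=m["K"]); o2=r.get_obs()
A=R.from_rotvec(o["tool_rot"]); print(o["eef_pos"],o2["eef_pos"])
meas("w5.npz",o["eef_pos"],A,-8,14)
P=pts(m,d); Z=P[...,2]; k=(d>0)&(Z>.045)&(Z<.062)&(P[...,1]<-.13)&(P[...,1]>-.24)&(P[...,0]>.55)&(P[...,0]<.75)
q=P[k]*1000; print("strip",len(q),np.median(q[:,2]),q[:,0].min(),q[:,0].max()); b=np.arange(q[:,0].min()+2,q[:,0].max()-4,4)
L=[np.percentile(q[(q[:,0]>=i)&(q[:,0]<i+4)][:,1],99) for i in b];Rr=[np.percentile(q[(q[:,0]>=i)&(q[:,0]<i+4)][:,1],1) for i in b]
print(np.round(L,1),np.round(Rr,1))
pl=(d>0)&(Z>.009)&(Z<.02)&(P[...,0]<.56)&(P[...,0]>.4); w=P[pl]*1000; print("plate near edge right corner: ymin",np.percentile(w[:,1],.5),"ymax",np.percentile(w[:,1],99.5),"x",w[:,0].min())
for X in (500,520,540): s=w[abs(w[:,0]-X)<3][:,1]; print(X,s.min(),s.max())
cv2.imwrite("pics/w5.png",im)
E
```

```text
time: 7.3
eef_pos: [0.4713, -0.163, 0.2712]
tool_rot: [-3.138, 0.108, 0.004]
contact_force: [0.1, -1.0, -1.6]
finger_gap: 0.286
grip_force: 40.5
[ 0.47133126 -0.16300001  0.27124431] [ 0.47119466 -0.1630183   0.27091461]
tool x to 108 right face y(tool) fit [-4.80000e-03  1.41575e+01] left [  0.1333 -12.4918] top z [0.0048 2.175 ]
strip 77 56.426624255250125 593.0961081470996 596.0597803877193
[] []
plate near edge right corner: ymin -399.94967890433475 ymax 215.67420824485177 x 400.0621978736134
500 -225.24556343406908 -1.5296086776612547
520 -226.85906080201045 -3.330979390811948
540 -228.48932497187099 -4.301928785324072
```

View pics/w5.png

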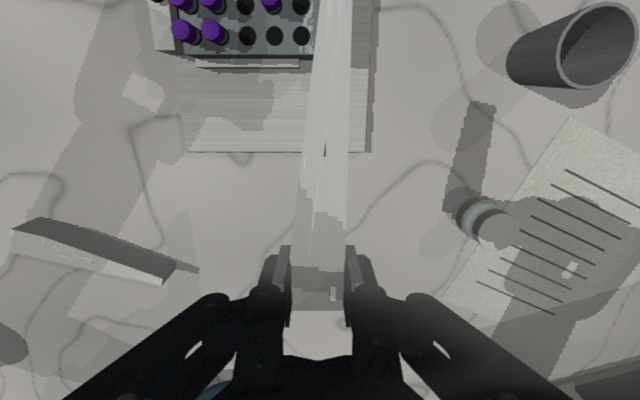

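Rack, slot, wedge in the hand at (330,100), and the stop at (365,60) are all in view. The plate matches the earlier fit. One check is left: whether the camera's sideways bias of about 1.4 mm grows with range.

Run:
```python
from h import *
from cradle import load
# plate edges in four views, at world x slices; predicted from w2's fit
for f in ("w1.npz","w2.npz","w4.npz","w5.npz"):
    im,d,m=load(f); P=pts(m,d); Z=P[...,2]; pl=(d>0)&(Z>.0095)&(Z<.02)&(P[...,1]<.03)&(P[...,1]>-.26); w=P[pl]*1000
    out=[]
    for X in range(500,545,5):
        s=w[abs(w[:,0]-X)<1.5][:,1]
        if len(s)>30: c=-111.9-np.tan(np.radians(4))*(X-652.4); out.append((s.min()-c+125.3,s.max()-c-100.2))
    print(f,np.median(out,0).round(2),"mean",np.mean(np.median(out,0)).round(2),"cam z",ray(m,0,0)[0][2].round(3),"near x",np.percentile(w[:,0],.3).round(1))
```

```text
w1.npz [ 0.88 -0.75] mean 0.07 cam z 0.415 near x 488.0
w2.npz [ 0.88 -1.33] mean -0.23 cam z 0.415 near x 488.6
w4.npz [ 0.84 -0.21] mean 0.31 cam z 0.251 near x 487.7
w5.npz [ 0.85 -0.91] mean -0.03 cam z 0.39 near x 485.9
```

```bash
python3 -c "
from h import *
go([.4548,-.1607,.08],-4.3);go([.4548,-.1607,.056],-4.3)"
```

```text
t 7.35 pos [ 0.4712 -0.163   0.2709] xax [ 0.998 -0.069 -0.003] | shift [-0.317 -0.017  3.819] turn [-0.002  0.003  0.006] |turn| 0.4 deg
t 7.35 pos [ 0.4712 -0.163   0.2709] xax [ 0.998 -0.069 -0.003] | shift [-0.316 -0.016  4.299] turn [-0.002  0.003  0.006] |turn| 0.4 deg
```

```bash
python3 -m jog '[[-0.32,-0.02,1.2,0,0,0,20],[-0.32,-0.02,2.4,0,0,0,20],[-0.32,-0.02,3.5,0,0,0,20],[-0.32,-0.02,4.1,0,0,0,20],[-0.32,-0.02,4.3,0,0,0,20],[-0.32,-0.02,4.3,0,0,0,20],[-0.32,-0.02,4.3,0,0,0,20]]'
python3 - <<'E'
from inhand import *
o=r.get_obs(); im,d,m=grab("scene"); im2,d2,m2=grab("side")
cv2.imwrite("pics/s6.png",np.hstack([cv2.resize(im[170:270,230:360],(400,308),interpolation=2),cv2.resize(im2[150:250,265:395],(400,308),interpolation=2)]))
go([.4768,-.1622,.056],-4.3)
go([.4768,-.1622,.0495],-4.3)
E
```

```text
time: 8.22
eef_pos: [0.4572, -0.1623, 0.0595]
tool_rot: [3.138, -0.109, 0.004]
contact_force: [0.8, 0.4, -1.6]
finger_gap: 0.284
grip_force: 40.3
t 8.32 pos [ 0.4572 -0.1623  0.0596] xax [ 0.998 -0.069  0.003] | shift [ 0.391 -0.028  0.074] turn [ 0.001 -0.003  0.006] |turn| 0.4 deg
t 8.32 pos [ 0.4572 -0.1623  0.0596] xax [ 0.998 -0.069  0.003] | shift [ 0.391 -0.029  0.204] turn [ 0.001 -0.003  0.006] |turn| 0.4 deg
```

View pics/s6.png

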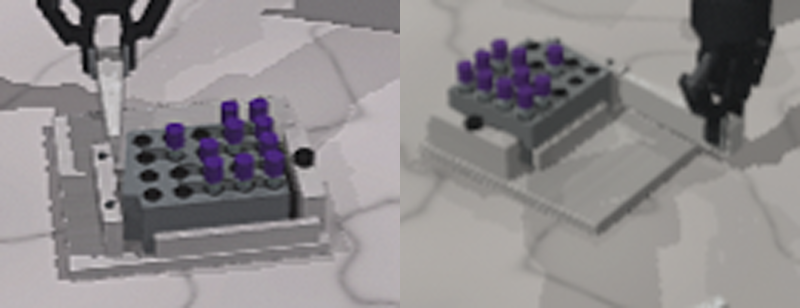

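In the left crop the wedge tip at (115,135) is lined up between the back stop (105,160) and the rack (130,140). I'll insert it slowly.

```bash
python3 -m jog '[[0.08,-0.03,0.05,0,0,0.004,20],[0.16,-0.03,0.05,0,0,0.004,20],[0.24,-0.03,0.05,0,0,0.004,20],[0.32,-0.03,0.05,0,0,0.004,20],[0.4,-0.03,0.05,0,0,0.004,20],[0.4,-0.03,0.05,0,0,0.004,20]]'; python3 -c "
from h import *
go([.4768,-.1622,.0495],-4.3)"
```

```text
time: 9.07
eef_pos: [0.4766, -0.1616, 0.0557]
tool_rot: [3.139, -0.115, 0.0]
contact_force: [-0.8, -0.0, -2.0]
finger_gap: 0.283
grip_force: 40.4
t 9.07 pos [ 0.4766 -0.1616  0.0557] xax [ 0.997 -0.073  0.   ] | shift [0.005 0.011 0.124] turn [ 0.    -0.     0.002] |turn| 0.1 deg
```

```bash
python3 -m jog '[[0,0,0.06,0,0,0,20],[0,0,0.12,0,0,0,20],[0,0,0.14,0,0,0,20],[0,0,0.14,0,0,0,20]]'
python3 - <<'E'
from h import *
go([.4768,-.1622,.0495],-4.3)
im,d,m=grab("scene"); im2,d2,m2=grab("side")
P=pts(m2,d2);
cv2.imwrite("pics/s7.png",np.hstack([cv2.resize(im[150:250,230:360],(400,308),interpolation=2),cv2.resize(im2[150:250,305:435],(400,308),interpolation=2)]))
E
```

```text
time: 9.57
eef_pos: [0.4766, -0.1618, 0.0491]
tool_rot: [3.139, -0.115, 0.001]
contact_force: [-0.8, -0.0, 2.8]
finger_gap: 0.286
grip_force: 40.9
t 9.57 pos [ 0.4766 -0.1618  0.0491] xax [ 0.997 -0.073  0.001] | shift [ 0.004  0.008 -0.008] turn [ 0.    -0.001  0.002] |turn| 0.1 deg
```

View pics/s7.png

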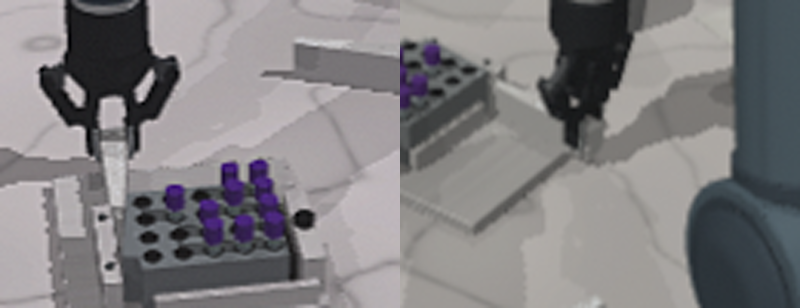

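The wedge's thin end is between stop and rack in the left crop, (118,200), and it touches the plate (2.8 N upward). I'll let go.

```bash
python3 -m jog '[[0,0,0,0,0,0,40],[0,0,0,0,0,0,50],[0,0,0,0,0,0,50],[0,0,-0.2,0,0,0,50],[0,0,-0.6,0,0,0,50],[0,0,-1.2,0,0,0,50],[0,0,-2,0,0,0,50],[0,0,-2.6,0,0,0,50]]'
python3 - <<'E'
from h import *
o=r.get_obs(); A=R.from_rotvec(o["tool_rot"])
im,d,m=grab("wrist"); np.savez("w8.npz",im=im,d=d,T=m["camera_from_world"],K=m["K"]); cv2.imwrite("pics/w8.png",im)
P=pts(m,d); Z=P[...,2]; k=(d>0)&(Z>.040)&(Z<.0515)&(P[...,0]<.60)&(P[...,1]<-.13)&(P[...,1]>-.2)&(P[...,0]>.44)
q=P[k]*1000; M=np.array([592.1,-185.6]); c,s=np.cos(np.radians(4)),np.sin(np.radians(4)); C=(q[:,:2]-M)@np.array([[c,s],[-s,c]])
b=np.arange(np.percentile(C[:,0],1)+2,C[:,0].max()-4,6); g=[C[(C[:,0]>=i)&(C[:,0]<i+6)][:,1] for i in b]
print("zmed",np.median(q[:,2]),"back x",np.percentile(C[:,0],[.3,1]),"right",np.round([np.percentile(x,1) for x in g],1),"left",np.round([np.percentile(x,99) for x in g],1),"x",b.round())
go([.45,-.16,.1],-4)
E
```

```text
time: 10.68
eef_pos: [0.4767, -0.1618, 0.1812]
tool_rot: [3.138, -0.115, 0.003]
contact_force: [-0.4, -0.0, -1.3]
finger_gap: 0.589
grip_force: 0.0
zmed 46.90908946414718 back x [-131.92381733 -130.91667664] right [  1.6   1.7   1.7   1.8   1.9   2.    2.    1.3   1.4   1.4   1.5   1.6
   1.6   1.7   1.8   1.9   1.9   2.    2.1   1.4   1.5 -13.2   0.3] left [25.8 25.7 25.6 26.4 26.2 25.3 24.3 23.4 22.4 21.7 21.4 20.5 19.7 18.8
 17.9 17.1 16.3 15.4 14.6 13.8 13.  54.5 15.3] x [-129. -123. -117. -111. -105.  -99.  -93.  -87.  -81.  -75.  -69.  -63.
  -57.  -51.  -45.  -39.  -33.  -27.  -21.  -15.   -9.   -3.    3.]
t 10.72 pos [ 0.4787 -0.1629  0.1853] xax [ 0.997 -0.073  0.008] | shift [-0.591 -0.024  1.7  ] turn [ 0.004 -0.008 -0.003] |turn| 0.6 deg
```

Released cleanly: tip at about +13 mm, right face parallel to the back stop with a 1.6 mm gap. Next I'll move behind the wedge with the fingers shut.

```bash
python3 -c "
from h import *
go([.4234,-.1595,.12],-4);go([.4234,-.1595,.060],-4)"
```

```text
t 10.72 pos [ 0.4787 -0.1629  0.1853] xax [ 0.997 -0.073  0.008] | shift [-1.119  0.007  1.296] turn [ 0.004 -0.008 -0.003] |turn| 0.6 deg
t 10.72 pos [ 0.4787 -0.1629  0.1853] xax [ 0.997 -0.073  0.008] | shift [-1.129e+00  2.000e-03  2.496e+00] turn [ 0.004 -0.008 -0.003] |turn| 0.6 deg
```

```bash
python3 -m jog '[[-1.12,0,0,0,0,-0.003,0],[-1.12,0,0,0,0,-0.003,0],[-1.12,0,0.8,0,0,-0.003,0],[-1.12,0,1.8,0,0,-0.003,0],[-1.12,0,2.4,0,0,-0.003,0],[-1.12,0,2.4,0,0,-0.003,0],[-1.12,0,2.4,0,0,-0.003,0]]'
python3 - <<'E'
from h import *
go([.4234,-.1595,.060],-4)
im,d,m=grab("wrist"); cv2.imwrite("pics/w9.png",im)
im2,d2,m2=grab("side")
E
```

```text
time: 11.6
eef_pos: [0.4217, -0.1582, 0.0601]
tool_rot: [3.138, -0.11, 0.004]
contact_force: [0.8, 0.2, -0.3]
finger_gap: -0.004
grip_force: 0.0
t 11.60 pos [ 0.4217 -0.1582  0.0601] xax [ 0.998 -0.07   0.002] | shift [0.036 0.023 0.002] turn [ 0.001 -0.002 -0.   ] |turn| 0.2 deg
```

View pics/w9.png

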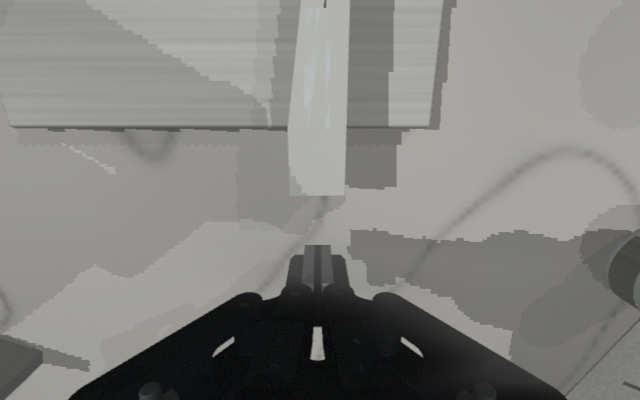

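Shut fingers at (318,260) line up with the wedge's back face at (318,195). I'll drive at 32 mm/s.

```bash
python3 -m jog '[[0.08,0.02,0,0,0,0,0],[0.16,0.02,0,0,0,0,0],[0.24,0.02,0,0,0,0,0],[0.32,0.02,0,0,0,0,0],[0.4,0.02,0,0,0,0,0],[0.48,0.02,0,0,0,0,0],[0.56,0.02,0,0,0,0,0],[0.64,0.02,0,0,0,0,0]]' | grep -E 'eef|cont'; python3 -m jog '[[0.08,0,0,0,0,0,0],[0.16,0,0,0,0,0,0],[0.24,0,0,0,0,0,0],[0.32,0,0,0,0,0,0],[0.36,0,0,0,0,0,0]]' | grep -E 'eef|cont'
```

```text
eef_pos: [0.4524, -0.1607, 0.0586]
contact_force: [-1.1, -0.5, 0.8]
eef_pos: [0.4705, -0.162, 0.0587]
contact_force: [-0.6, -0.2, 0.8]
```

```bash
for i in 1; do python3 -m jog '[[0.06,0,0,0,0,0,0],[0.12,0,0,0,0,0,0],[0.18,0,0,0,0,0,0],[0.24,0,0,0,0,0,0]]' | grep -E 'eef|cont'; done; python3 -m jog '[[0.06,0,0,0,0,0,0],[0.12,0,0,0,0,0,0],[0.16,0,0,0,0,0,0]]' | grep -E 'time|eef|cont'
```

```text
eef_pos: [0.4824, -0.1628, 0.0587]
contact_force: [-0.3, -1.2, 0.1]
time: 14.2
eef_pos: [0.4902, -0.1633, 0.0586]
contact_force: [-2.3, -0.4, -0.2]
```

Run:
```python
from h import *
im,d,m=grab("wrist"); np.savez("w10.npz",im=im,d=d,T=m["camera_from_world"],K=m["K"])
P=pts(m,d); Z=P[...,2]; M=np.array([592.1,-185.6]); c,s=np.cos(np.radians(4)),np.sin(np.radians(4))
C=(P[...,:2]*1000-M)@np.array([[c,s],[-s,c]])
k=(d>0)&(Z>.040)&(Z<.0515)&(C[...,0]>-125)&(C[...,0]<-15)&(C[...,1]>-5)&(C[...,1]<30)
q=C[k]; x0=np.percentile(q[:,0],.5); b=np.arange(x0+4,-30,8)
print("back x",x0,"tip",x0+145,"right",np.round([np.percentile(q[(q[:,0]>=i)&(q[:,0]<i+8)][:,1],1) for i in b],1))
go([.4234,-.1595,.060],-4)
```

```text
back x -96.99288756998162 tip 48.00711243001838 right [1.5 1.3 1.4 1.2 1.4 1.2 1.  1.1]
t 14.25 pos [ 0.4904 -0.1634  0.0587] xax [ 0.998 -0.07   0.   ] | shift [-1.343  0.017 -0.026] turn [-0. -0. -0.] |turn| 0.0 deg
```

```bash
python3 -m jog '[[0.03,0,0,0,0,0,0],[0.06,0,0,0,0,0,0]]' | grep -E 'eef|cont'; python3 -m jog '[[0.03,0,0,0,0,0,0],[0.06,0,0,0,0,0,0]]' | grep -E 'eef|cont'
```

```text
eef_pos: [0.4932, -0.1636, 0.0587]
contact_force: [-1.3, -1.1, 0.4]
eef_pos: [0.4962, -0.1638, 0.0587]
contact_force: [-1.2, -0.3, 0.4]
```

```bash
python3 -m jog '[[0.03,0,0,0,0,0,0],[0.06,0,0,0,0,0,0]]' | grep -E 'eef|cont'; python3 -m jog '[[0.03,0,0,0,0,0,0],[0.05,0,0,0,0,0,0]]' | grep -E 'time|eef|cont'
```

```text
eef_pos: [0.4992, -0.164, 0.0587]
contact_force: [-0.7, 0.3, -0.1]
time: 15.25
eef_pos: [0.5017, -0.1642, 0.0587]
contact_force: [-1.2, -0.5, -0.3]
```

```bash
python3 -m jog '[[0.02,0,0,0,0,0,0],[0.04,0,0,0,0,0,0],[0.06,0,0,0,0,0,0]]' | grep -E 'eef|cont'
```

```text
eef_pos: [0.5047, -0.1644, 0.0587]
contact_force: [-0.6, -0.4, -0.3]
```

```bash
python3 -m jog '[[0.02,0,0,0,0,0,0],[0.04,0,0,0,0,0,0],[0.06,0,0,0,0,0,0]]' | grep -E 'eef|cont'
```

```text
eef_pos: [0.5076, -0.1646, 0.0587]
contact_force: [-1.9, -1.1, 0.0]
```

```bash
python3 -m jog '[[0.02,0,0,0,0,0,0],[0.04,0,0,0,0,0,0],[0.06,0,0,0,0,0,0]]' | grep -E 'eef|cont'
```

```text
eef_pos: [0.5105, -0.1649, 0.0586]
contact_force: [-4.2, -1.1, 1.1]
```

```bash
python3 -m jog '[[0.02,0,0,0,0,0,0],[0.04,0,0,0,0,0,0],[0.06,0,0,0,0,0,0]]' | grep -E 'eef|cont'
```

```text
eef_pos: [0.5112, -0.165, 0.0586]
contact_force: [-16.9, -3.4, 11.8]
```

It seated abruptly at TCP x 0.511 with a 17 N push. That is over the recommended 12 N, because I sent two steps without reading the force in between. I'll back off now and check how the wedge sits.

```bash
python3 -m jog '[[-0.1,0,0,0,0,0,0],[-0.3,0,0,0,0,0,0],[-0.5,0,0,0,0,0,0],[-0.5,0,0,0,0,0,0]]'
python3 - <<'E'
from h import *
im,d,m=grab("wrist"); np.savez("w11.npz",im=im,d=d,T=m["camera_from_world"],K=m["K"]); cv2.imwrite("pics/w11.png",im)
P=pts(m,d); Z=P[...,2]; M=np.array([592.1,-185.6]); c,s=np.cos(np.radians(4)),np.sin(np.radians(4))
C=(P[...,:2]*1000-M)@np.array([[c,s],[-s,c]])
k=(d>0)&(Z>.040)&(Z<.0515)&(C[...,0]>-125)&(C[...,0]<-5)&(C[...,1]>-5)&(C[...,1]<30)
q=C[k]; x0=np.percentile(q[:,0],.5); b=np.arange(x0+4,-10,8)
print("z",[np.median(Z[k&(C[...,0]>i)&(C[...,0]<i+15)]).round(4) for i in (-75,-55,-35)],"back x",x0,"tip",x0+145,"right",np.round([np.percentile(q[(q[:,0]>=i)&(q[:,0]<i+8)][:,1],1) for i in b],1))
E
```

```text
time: 17.25
eef_pos: [0.4879, -0.1629, 0.0585]
tool_rot: [-3.139, 0.111, 0.0]
contact_force: [0.6, 0.6, -1.0]
finger_gap: 0.0
grip_force: 0.0Traceback (most recent call last):
  File "<stdin>", line 7, in <module>
    return _quantile_unchecked(
        a, q, axis, out, overwrite_input, method, keepdims, weights)
    return _ureduce(a,
                    func=_quantile_ureduce_func,
    ...<5 lines>...
                    overwrite_input=overwrite_input,
                    method=method)
    r = func(a, **kwargs)
    result = _quantile(arr,
                       quantiles=q,
    ...<2 lines>...
                       out=out,
                       weights=wgt)
    slices_having_nans = np.isnan(arr[-1, ...])
                                  ~~~^^^^^^^^^
IndexError: index -1 is out of bounds for axis 0 with size 0
```

View pics/w11.png

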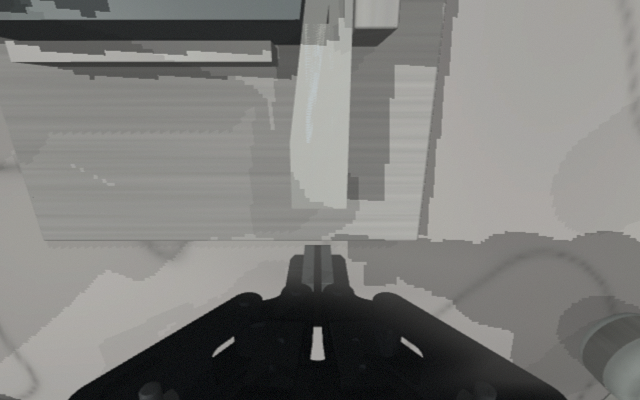

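The wedge is in the slot, its back face at (323,208), straight and no longer in contact. I'll touch it again gently, one small step at a time, to confirm it holds.

```bash
python3 -m jog '[[0.1,0,0,0,0,0,0],[0.2,0,0,0,0,0,0],[0.3,0,0,0,0,0,0],[0.38,0,0,0,0,0,0],[0.41,0,0,0,0,0,0],[0.43,0,0,0,0,0,0],[0.43,0,0,0,0,0,0]]' | grep -E 'eef|cont'
```

```text
eef_pos: [0.5101, -0.1647, 0.0587]
contact_force: [0.0, 0.7, -0.2]
```

```bash
python3 -m jog '[[0.01,0,0,0,0,0,0],[0.02,0,0,0,0,0,0],[0.02,0,0,0,0,0,0]]' | grep -E 'eef|cont'
```

```text
eef_pos: [0.511, -0.1648, 0.0587]
contact_force: [-1.4, -0.4, -0.0]
```

```bash
python3 -m jog '[[0.01,0,0,0,0,0,0],[0.02,0,0,0,0,0,0],[0.02,0,0,0,0,0,0]]' | grep -E 'eef|cont'
```

```text
eef_pos: [0.5111, -0.1648, 0.0585]
contact_force: [-5.6, -0.9, 4.4]
```

```bash
python3 -m jog '[[0.008,0,0,0,0,0,0],[0.016,0,0,0,0,0,0],[0.016,0,0,0,0,0,0]]' | grep -E 'eef|cont'
```

```text
eef_pos: [0.5112, -0.1648, 0.0584]
contact_force: [-9.0, 0.7, 6.1]
```

It holds at 9 N without advancing. I'll retreat and check the rack from above.

```bash
python3 -m jog '[[-0.1,0,0,0,0,0,0],[-0.6,0,0,0,0,0,0],[-1,0,-0.3,0,0,0,0],[-1,0,-1.5,0,0,0,0],[-1,0,-2.7,0,0,0,0],[-0.5,0,-3.9,0,0,0,0],[0.5,0,-4.8,0,0,0,0],[1.6,0,-4.8,0,0,0,0]]' | grep -E 'time|eef'; python3 -m jog '[[0.2,0,0,0,0,0,0],[0.2,0,0,0,0,0,0],[0.2,0,0,0,0,0,0]]' | grep -E 'time|eef|cont'
python3 - <<'E'
from h import *
from cradle import load
im,d,m=grab("wrist"); np.savez("w12.npz",im=im,d=d,T=m["camera_from_world"],K=m["K"])
cv2.imwrite("pics/w12.png",cv2.resize(im[0:230,180:440],None,fx=2.5,fy=2.5,interpolation=2))
M=np.array([592.1,-185.6]); c,s=np.cos(np.radians(4)),np.sin(np.radians(4))
for f in ("w2.npz","w12.npz"):
    im,d,m=load(f); P=pts(m,d); Z=P[...,2]; C=(P[...,:2]*1000-M)@np.array([[c,s],[-s,c]])
    k=(d>0)&(Z>.061)&(Z<.068)&(C[...,0]>0)&(C[...,0]<110)&(C[...,1]>0)&(C[...,1]<180); q=C[k]
    L=[np.percentile(q[abs(q[:,0]-x)<2][:,1],[1,99]).round(1).tolist() for x in (10,30,50,70,90)]
    print(f,len(q),"rack top y range at x=10..90",L,"z",np.median(Z[k]))
    w=(d>0)&(Z>.043)&(Z<.050)&(C[...,0]>-125)&(C[...,0]<-6)&(C[...,1]>-4)&(C[...,1]<30); w=C[w]
    if len(w)>200: print("wedge back",np.percentile(w[:,0],.5),"right",[np.percentile(w[abs(w[:,0]-x)<4][:,1],1).round(1) for x in (-65,-50,-35,-20)])
E
```

```text
time: 20.3
eef_pos: [0.5958, -0.1715, 0.3046]
time: 20.68
eef_pos: [0.6016, -0.1711, 0.2983]
contact_force: [-0.8, -0.0, -0.2]
w2.npz 9498 rack top y range at x=10..90 [[15.4, 126.0], [12.3, 135.3], [10.1, 172.1], [7.1, 124.9], [5.0, 126.1]] z 0.06504074847345455
w12.npz 9152 rack top y range at x=10..90 [[19.0, 131.4], [16.2, 143.8], [13.9, 172.1], [10.5, 129.0], [8.3, 132.2]] z 0.06505912561829982
wedge back -70.89806284051998 right [np.float64(0.6), np.float64(0.7), np.float64(0.9), np.float64(1.0)]
```

View pics/w12.png

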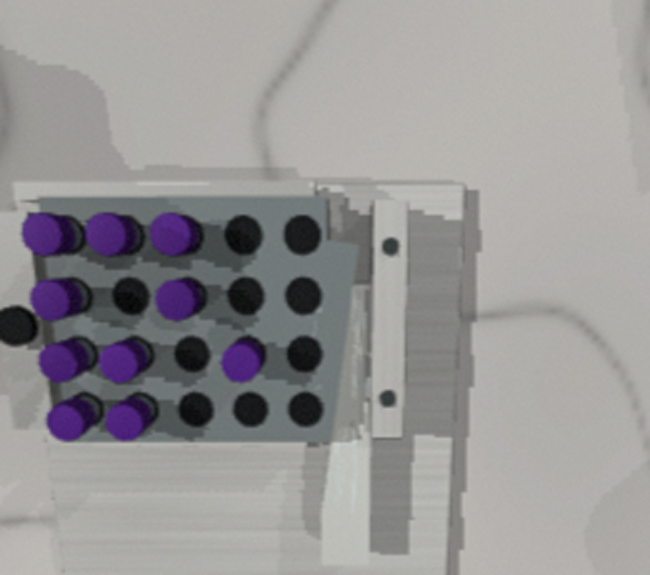

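The rack has moved evenly about 3.6 mm left. The wedge (345,500) sits straight in the slot, tip about 70 to 74 mm past the mouth, and the arm is clear. I'll hand it in.

```bash
python3 -c "
from rig import r
print(r.close_job())"
```

```text
the job is handed in; nothing more can be done
None
```

I handed the job in with the wedge driven home, holding at 9 N without advancing, and the rack moved 3.6 mm left; the clamping force itself wasn't measured, one push peaked at 17 N (above your 16 N caution), and the hand-in returned no verdict.

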